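# Uncap the weld sockets, stow them in the drawer and shut it

### The arm

A 6-joint arm with a two-finger parallel gripper is mounted at the origin on the work surface. World frame = base frame: x ahead of the robot, y to its left, z up, the work surface at z = 0. Lengths are in m, angles in rad, forces in N, time in s.
With the tool pointing down it reaches from about 0.3 to 0.875 m from the base axis. Payload 6.4 kg.
Tool frame: the origin (TCP) lies at the very end of the fingers, on their centre line; the grasp point (between the pads) lies env.grip_point_offset behind it (env.grip_point_offset is the distance from the TCP to the grasp point, in m); y points along the fingers, z is the direction in which the jaws open and shut, and the axes are right-handed (so a half turn about y gives the same grasp; the last joint's range is limited). The gripper opens to 85 mm and grips with 20 to 120 N. Pads are 22 mm wide; open, the fingers measure 114 mm over their backs; the gripper's body (76 mm by 85 mm) begins 54 mm behind the grasp point. The pads swing forward as they close: fully open they stand 13 mm farther back than shut.
Start: joints at [0.991, 0.181, 1.607, -0, 1.354, -0.206], TCP at [0.21, 0.535, 0.231] pointing down, gripper open.
Joint ranges: [-2.99, 2.99], [-0.89, 2.07], [0.3, 2.58], [-1.14, 4.28], [0, 2.63], [-3.12, 3.12]. Speed limits (rad/s): [2.57, 2.57, 3.01, 3.14, 3.14, 3.14].

### API

Orientations are given as [roll, pitch, yaw] about the fixed x, y, z axes, in that order (R = Rz(yaw) Ry(pitch) Rx(roll)).
In Python, from workcell import env gives the robot as it stands.
- The arm moves only by the tool carry_out, never from a script. Its argument "increments" is a list of rows, each a list of 7 numbers: the shift along the tool's x, y, z in mm, then the turn, a rotation vector about the tool's x, y, z in degrees, then the finger opening in mm, from 0 to 85.4. In form: [[tx, ty, tz, ax, ay, az, fingers], ...]. A call has 1 to 12 rows; each row shifts and turns the pose as measured when the row begins, along the tool's axes as they then stand; what a row does not reach is not made up. A row lasts 1/12 s, in which the tool goes at most 41.7 mm and 7.16 degrees, less where a joint would pass 70% of its speed; a pose out of reach is approached as far as the arm can. A call is refused whole if a number of a shift passes 41.7 or a number of a turn 7.16, either way. A call with a gripper value outside its range is refused whole. The fingers move at their own pace and stop on an object; "squeeze" is the grip in N (left out, the last holds). Time passes only in rows, so rows that do not move let the fingers close. It gives the time, the measured TCP pose, the force and the opening at its end, in the units of the state.
- env.get_obs(): the state, without advancing time (a new reading comes with each control period).
- env.read_camera(name): name is "scene" or "top" or "wrist"; returns a dict with "img" (384x512x3 uint8, blue, green, red), "z_map" (384x512 float32, m along the optical axis (not along the pixel's ray), 0 where there is no reading), "K" (3x3 intrinsics, pixels), "R" (3x3) and "t" (3): a world point X has camera coordinates R X + t. Camera axes: x right, y down, z forward; pixel columns grow to the right and rows downward; lengths in m; the calibration is good to about 2 mm. The wrist camera is an equidistant fisheye: a pixel r from the principal point sees the ray r / f radians off the axis. A picture is of the moment at which its call begins.
- env.finish_job(): hands the job in, once; it reports no verdict.
The state is a dict: "time_s": time; "joint_positions": joint angles; "qd": joint speeds; "effort": joint torques, N m; "eef_pos": TCP position; "tool_rot": TCP orientation; "contact_force": force on the tool from outside, world axes, zero at the start; "wrist_torque": the same for the moment, N m; "width": finger opening in m.
Only numpy, scipy, OpenCV 4.12 (cv2) and the standard library are available. Lean on these libraries where they do the work, as an engineer would, in place of code of your own. Each camera call takes 0.05 s, during which the arm holds its last target. There are 200 camera calls.

### The job

Get the weld sockets on the bench ready for the welder: lift the plastic cap off every socket that wears one and set the caps, open side down, in the grey cap tray for re-use, and stand every bare socket upright in the open drawer. When all the caps and sockets are in place, slide the drawer gently and fully shut, leaving the spirit level, the jar and the tape measure where they are.

Things in the scene. Friction and masses are not known exactly. Their poses are not given: they have to be found in the camera images.
- unit_drawer0 (a joint): how far the drawer of the blue bench-top drawer unit is pulled out, m: 0 is fully shut, flush with the unit's front; it grows as the drawer comes out; its travel ends at 0.165. It starts 0.13 to 0.16 open. It runs level with about 1 N of friction and stays where it is left.
- unit: the low steel drawer unit, blue, fixed to the bench, 240 (x) by 300 (y) by 100 mm high, with one grey-fronted drawer. Origin: centre of its underside; its own -x axis points out of its front, the way the drawer opens (towards the robot, turned by up to 0.2 rad).
- drawer_floor (a point): point on the middle line of the drawer's inner floor, 48 mm behind its front wall's inner face and 23 mm above the bench; moves with the drawer, has the unit's axes. The inside spans x -48 to +147, y -129 to +129 mm; walls rise 55 mm above the floor, the front panel 64 mm. The rear stays under the unit's top: from above only x = -48 mm to -54 mm + the joint value is open.
- unit_drawer0_handle (a point): middle of the drawer's bar handle, a horizontal dark bar 120 mm long (along y) and 11 mm thick, 35 mm in front of the grey front panel, 62 mm above the bench; it moves with the drawer.
- tray: the cap tray: a loose shallow grey open tray, 240 (x) by 125 (y) by 20 mm high, walls and floor 4 mm, 0.5 kg. Origin: centre of its underside.
- tray_in (a point): centre of the tray's inner floor, 4 mm above its underside, with the tray's axes.
- level: bystander: a red spirit level standing on its edge, 22 by 300 (y) by 48 mm. Origin: centre of its underside.
- jar: bystander: a glass jar, 70 mm across and 90 mm high. Origin: centre of its underside.
- tape: bystander: a black tape measure, 65 by 35 by 60 mm high, on top of the drawer unit. Origin: centre of its underside.
- socket0: one of four alike weld sockets: a short thick steel tube standing on end, 44 mm outside, 32 mm bore, 48 mm high, about 0.3 kg. Origin: centre of its lower end, z along the tube.
- cap0: loose protective plastic cap, at the start over the upper end of socket0: a round yellow cup turned open side down, 52 mm outside, 26 mm high, top 4 mm thick, about 30 g; its skirt reaches 22 mm down over the socket with about 2 mm play. Origin: centre of its open lower edge (26 mm above the socket's origin while on it), z towards its closed top. Absent in some starts (its socket is then bare from the start).
- socket1: one of four alike weld sockets: a short thick steel tube standing on end, 44 mm outside, 32 mm bore, 48 mm high, about 0.3 kg. Origin: centre of its lower end, z along the tube.
- cap1: loose protective plastic cap, at the start over the upper end of socket1: a round yellow cup turned open side down, 52 mm outside, 26 mm high, top 4 mm thick, about 30 g; its skirt reaches 22 mm down over the socket with about 2 mm play. Origin: centre of its open lower edge (26 mm above the socket's origin while on it), z towards its closed top. Absent in some starts (its socket is then bare from the start).
- socket2: one of four alike weld sockets: a short thick steel tube standing on end, 44 mm outside, 32 mm bore, 48 mm high, about 0.3 kg. Origin: centre of its lower end, z along the tube.
- cap2: loose protective plastic cap, at the start over the upper end of socket2: a round yellow cup turned open side down, 52 mm outside, 26 mm high, top 4 mm thick, about 30 g; its skirt reaches 22 mm down over the socket with about 2 mm play. Origin: centre of its open lower edge (26 mm above the socket's origin while on it), z towards its closed top. Absent in some starts (its socket is then bare from the start).
- socket3: one of four alike weld sockets: a short thick steel tube standing on end, 44 mm outside, 32 mm bore, 48 mm high, about 0.3 kg. Origin: centre of its lower end, z along the tube.
- cap3: loose protective plastic cap, at the start over the upper end of socket3: a round yellow cup turned open side down, 52 mm outside, 26 mm high, top 4 mm thick, about 30 g; its skirt reaches 22 mm down over the socket with about 2 mm play. Origin: centre of its open lower edge (26 mm above the socket's origin while on it), z towards its closed top. Absent in some starts (its socket is then bare from the start).
Mind the look-alikes: they are no part of the job. What is shaped like the socket2 but orange is not meant.

How it is judged:
By the outcome, as a careful person would: the job done as asked, in the order asked, and still so for the second after the job is handed in, with the robot touching nothing.
Of cap0, cap1, cap2, cap3 only 2 to 4 are there at a start; the rules pass over those that are not, and their reading is None.
At some moment in a run one of socket0, socket1, socket2, socket3, tray may be knocked a few centimetres aside while the robot is not near it.
It also fails if it takes over 210 s, if anything falls off the work surface, if the arm or the gripper's body presses on something with over 40 N, if the wrist force passes 120 N, or if a joint passes its speed limit or range.

## Working session

There is one attempt and no reset: what is moved stays moved. The work goes in short steps, Python scripts to look and compute and a tool call to move; the robot and the scene stay as the last step left them, time stands still between calls to the robot, and variables do not carry over. Pictures are saved under pics/ and viewed, about 12 in all and at most 16, crops included, and the job is handed in when it is done.

Besides the shell and the picture viewer there is one more tool, called after ">>>" as name(argument=value, ...), one argument or row to a line, values as JSON. carry_out: Moves the arm, as the interface text tells. Its arguments: {"type":"object","properties":{"increments":{"type":"array","items":{"type":"array","items":{"type":"number"}}},"squeeze":{"type":"number"}},"required":["increments"]}

```bash
ls; mkdir -p pics
python3 - <<'E'
from workcell import env
import cv2,numpy as np
print(env.get_obs(), env.grip_point_offset)
for n in ("scene","top"):
    c=env.read_camera(n); cv2.imwrite(f"pics/{n}0.png",c["img"]); np.savez(f"{n}0.npz",**c); print(n,c["K"],c["R"],c["t"])
E
```

```text
pics
{'time_s': 0.0, 'joint_positions': array([ 9.90706919e-01,  1.81532344e-01,  1.60798362e+00,  4.61182472e-06,
        1.35378170e+00, -2.06305338e-01]), 'qd': array([ 0.00033265, -0.00027734, -0.00029889, -0.00147583, -0.0005173 ,
       -0.00020137]), 'effort': array([ 3.21940743e-04, -4.44883275e+01, -3.51329577e+01, -2.15772411e-04,
        9.30146343e-03, -5.76462909e-06]), 'eef_pos': array([0.20964236, 0.53484739, 0.23040082]), 'tool_rot': array([-1.57246425e+00,  3.53668180e-04, -3.73785361e-01]), 'contact_force': array([ 0.37221245, -0.43206394, -0.02504618]), 'wrist_torque': array([ 0.04086795, -0.0081373 , -0.04349687]), 'width': 0.08569812780798342} 0.0187
scene [[355.0630271    0.         251.44381256]
 [  0.         355.0630271  192.44793064]
 [  0.           0.           1.        ]] [[ 0.74358604  0.66845882 -0.01557603]
 [ 0.49095046 -0.56164588 -0.66597413]
 [-0.4539245   0.48756201 -0.7458122 ]] [-0.45850945 -0.17965302  1.0992359 ]
top [[423.01989453   0.         249.39449965]
 [  0.         423.01989453 187.78193108]
 [  0.           0.           1.        ]] [[ 0.01795241 -0.99928852 -0.03316878]
 [-0.99449062 -0.01441988 -0.10382906]
 [ 0.1032769   0.03485002 -0.99404193]] [0.07580747 0.56640519 0.97228095]
```

View pics/top0.png

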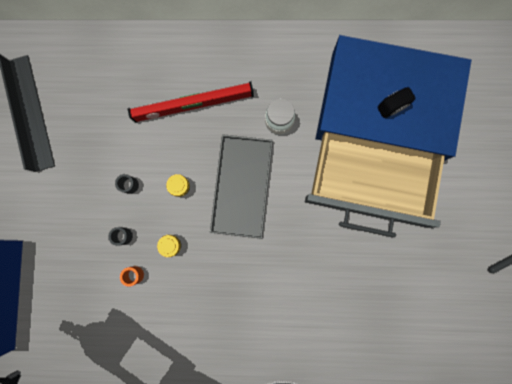

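View pics/scene0.png

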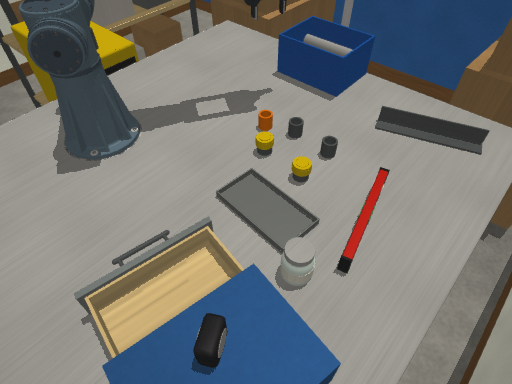

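The top view shows two yellow-capped sockets at (177,185) and (168,246), and two bare dark ones at (126,184) and (120,236). The orange look-alike is at (131,276), the tray around (242,186), and the open drawer around (378,180). The scene view agrees.

```bash
cat > h.py <<'E'
import numpy as np,cv2
from workcell import env
def cloud(c):
    z=c["z_map"]; h,w=z.shape; K=c["K"]
    u,v=np.meshgrid(np.arange(w),np.arange(h))
    P=np.stack([(u-K[0,2])/K[0,0]*z,(v-K[1,2])/K[1,1]*z,z],-1)
    W=(P-c["t"])@c["R"]; W[z==0]=np.nan
    return W
def masks(img):
    hsv=cv2.cvtColor(img,cv2.COLOR_BGR2HSV); H,S,V=cv2.split(hsv)
    return dict(yellow=(H>20)&(H<35)&(S>170)&(V>100),orange=(H<16)&(H>5)&(S>170)&(V>100),red=((H<4)|(H>175))&(S>170)&(V>80),
      blue=(H>100)&(H<130)&(S>150)&(V>60),dark=(V<75)&(S<90),grey=(S<60)&(V<125)&(V>60))
def blobs(m,amin=60):
    n,l,s,ce=cv2.connectedComponentsWithStats(m.astype(np.uint8))
    return [(l==i) for i in range(1,n) if s[i,4]>=amin]
def topcentre(c,m,zlo,zhi):
    "minimum enclosing circle of the points of mask m whose height is in the band"
    W=cloud(c); k=m&(W[...,2]>zlo)&(W[...,2]<zhi)
    p=W[k]
    if len(p)<8: return None
    (x,y),r=cv2.minEnclosingCircle(p[:,:2].astype(np.float32)); return x,y,r,np.median(p[:,2]),len(p)
E
cat > m0.py <<'E'
from h import *
for n in ("top","scene"):
    c=dict(np.load(n+"0.npz")); W=cloud(c); M=masks(c["img"])
    for k,lo,hi in (("yellow",.045,.06),("dark",.04,.056),("orange",.04,.056)):
        for b in blobs(cv2.dilate(M[k].astype(np.uint8),np.ones((3,3)))>0 if k!="yellow" else M[k]):
            r=topcentre(c,b,lo,hi)
            if r and r[2]<.05: print(n,k,np.round(r,4))
    if n=="top":
        z=W[...,2]
        v,u=np.mgrid[:384,:512]
        def rect(k,name):
            p=W[k][:,:2].astype(np.float32); (cx,cy),(a,b),ang=cv2.minAreaRect(p); print(name,np.round([cx,cy,a,b,ang,np.median(W[k][:,2])],4), np.round(cv2.boxPoints(((cx,cy),(a,b),ang)),4).tolist())
        rect((z>.01)&(z<.03)&(u>205)&(u<280)&(v>130)&(v<242),"tray")
        rect(M["blue"]&(z>.09)&(z<.11)&(u>300),"unit top")
        rect((z>.05)&(z<.072)&(u>338)&(u<398)&(v>219)&(v<240),"handle?")
        rect((z>.078)&(z<.095)&(u>300)&(u<445)&(v>192)&(v<228),"front")
        rect(M["red"]&(z>.03),"level")
        rect((z>.07)&(u>260)&(u<300)&(v>95)&(v<136),"jar")
        rect((z>.13)&(u>300),"tape")
E
python3 m0.py
```

```text
top dark [8.083e-01 8.420e-02 1.150e-02 5.000e-02 3.300e+01]
top dark [7.404e-01 3.758e-01 1.220e-02 4.990e-02 3.300e+01]
top dark [5.716e-01 3.808e-01 2.190e-02 4.720e-02 1.390e+02]
top dark [4.466e-01 3.906e-01 2.250e-02 4.720e-02 1.400e+02]
top dark [1.752e-01 6.409e-01 2.400e-03 4.860e-02 8.000e+00]
top orange [3.553e-01 3.586e-01 2.290e-02 4.680e-02 1.580e+02]
tray [5.8190e-01 9.7600e-02 1.3910e-01 2.6080e-01 8.4345e+01 1.9000e-02] [[0.44530001282691956, 0.04129999876022339], [0.704800009727478, 0.015599999576807022], [0.718500018119812, 0.15399999916553497], [0.45899999141693115, 0.17970000207424164]]
unit top [ 0.7729 -0.2402  0.2992  0.2241 79.0549  0.0996] [[0.6344000101089478, -0.36579999327659607], [0.8544999957084656, -0.4083999991416931], [0.911300003528595, -0.11460000276565552], [0.6912999749183655, -0.07199999690055847]]
handle? [ 0.4747 -0.1833  0.0358  0.1267  0.9197  0.0657] [[0.45579999685287476, -0.12020000070333481], [0.4578000009059906, -0.24690000712871552], [0.4936000108718872, -0.24629999697208405], [0.49160000681877136, -0.11959999799728394]]
front [ 0.5159
[... 617 characters left out ...]
.7720000147819519, 0.038600001484155655], [0.7123000025749207, 0.051500000059604645]]
tape [ 0.7441 -0.2291  0.0371  0.0634 29.3488  0.1581] [[0.7124000191688538, -0.21060000360012054], [0.7434999942779541, -0.26589998602867126], [0.7757999897003174, -0.24770000576972961], [0.7447999715805054, -0.1923999935388565]]
scene yellow [4.277e-01 2.668e-01 2.690e-02 5.250e-02 1.940e+02]
scene yellow [5.684e-01 2.505e-01 2.600e-02 5.250e-02 2.330e+02]
scene dark [4.461e-01 3.886e-01 2.340e-02 4.670e-02 1.030e+02]
scene dark [5.715e-01 3.787e-01 2.300e-02 4.690e-02 1.140e+02]
scene dark [8.065e-01 8.500e-02 1.230e-02 4.840e-02 7.100e+01]
scene orange [3.542e-01 3.552e-01 2.210e-02 4.710e-02 1.010e+02]
```

```bash
cat > m1.py <<'E'
from h import *
c=dict(np.load("top0.npz")); W=cloud(c); z=W[...,2]; img=c["img"]; v,u=np.mgrid[:384,:512]
print("yel px",cv2.cvtColor(img,cv2.COLOR_BGR2HSV)[185,177], W[185,177])
def line(k,name):
    p=W[k][:,:2].astype(np.float32); l=cv2.fitLine(p,cv2.DIST_HUBER,0,.001,.001).ravel()
    d=l[:2]*(-1 if l[1]<0 else 1); n=np.array([d[1],-d[0]]); s=(p-l[2:])@d; e=(p-l[2:])@n
    print(name,len(p),"yaw of normal",np.round(np.degrees(np.arctan2(n[1],n[0])),2),"mid",np.round(l[2:]+d*(s.min()+s.max())/2,4),"len",np.round(np.ptp(s),3),"thick",np.round(np.percentile(e,[5,95]),4))
line((z>.082)&(z<.092)&(u>300)&(u<445)&(v>190)&(v<232),"front panel top")
line((z>.055)&(z<.072)&(u>338)&(u<400)&(v>222)&(v<240),"handle")
M=masks(img)
k=M["blue"]&(z>.095)&(z<.105)&(u>300)
p=[]
for col in range(330,445,3):   # front edge of unit top: lowest blue pixel in each column
    r=np.where(k[:,col])[0]
    if len(r): p.append((r.max(),col))
p=np.array(p); kk=np.zeros_like(k); kk[p[:,0],p[:,1]]=1; line(kk,"unit front edge")
E
python3 m1.py
```

```text
yel px [ 25 160 233] [0.56682288 0.25323566 0.05337324]
front panel top 915 yaw of normal -10.91 mid [ 0.5143 -0.1905] len 0.293 thick [-0.0067  0.0067]
handle 307 yaw of normal -8.49 mid [ 0.4732 -0.1834] len 0.129 thick [-0.0062  0.0124]
unit front edge 39 yaw of normal -11.06 mid [ 0.6637 -0.2194] len 0.254 thick [-0.0006  0.0014]
```

>>> carry_out(
  increments=[
    [30,0,-37,0,-7.1,0,85],
    [25,0,-38,0,-7.1,0,85],
    [20,0,-38,0,-7.1,0,85],
    [25,0,-35,0,0,0,85],
    [25,0,-35,0,0,0,85],
    [25,0,-30,0,0,0,85],
    [0,0,0,0,0,0,85],
  ],
)

```text
time_s: 0.68
eef_pos: [0.321, 0.3143, 0.226]
tool_rot: [-1.577, 0.005, -0.005]
contact_force: [-0.3, -0.3, -0.2]
width: 0.0848
```

```bash
sed -i 's/(S>170)&(V>100),orange/(S>120)\&(V>100),orange/' h.py
cat > look.py <<'E'
from h import *
import sys
o=env.get_obs(); e=o["eef_pos"]; print("t",o["time_s"],"tcp",np.round(e,4),"rpy",np.round(o["tool_rot"],3),"F",np.round(o["contact_force"],1),"w",round(o["width"],4))
for n in ("top","scene"):
    c=env.read_camera(n); W=cloud(c); z=W[...,2]; M=masks(c["img"])
    if len(sys.argv)>1: cv2.imwrite(f"pics/{n}_{sys.argv[1]}.png",c["img"])
    M["dark"]=cv2.dilate(M["dark"].astype(np.uint8),np.ones((3,3)))>0
    for k,lo,hi in (("yellow",.02,.1),("dark",.04,.056)):
        for b in blobs(M[k]):
            if k=="yellow":
                zt=np.nanpercentile(z[b],80)
                if not .015<zt<.3: continue
                lo,hi=zt-.008,zt+.008
            r=topcentre(c,b,lo,hi)
            if r and .018<r[2]<.035 and .3<r[0]<.7: print(n,k,np.round(r,4),"d mm",np.round((np.array(r[:2])-e[:2])*1000,1))
    k=(z>.012)&(z<.024)&(abs(W[...,0]-.582)<.19)&(abs(W[...,1]-.1)<.12)
    bs=blobs(k,150)
    if bs:
        b=max(bs,key=np.sum); b=cv2.erode(b.astype(np.uint8),np.ones((2,2)))>0
        (cx,cy),(a,bb),g=cv2.minAreaRect(W[b][:,:2].astype(np.float32)); print(n,"tray",np.round([cx,cy,a,bb,g],3))
E
python3 look.py
```

```text
t 0.6833 tcp [0.321  0.3143 0.226 ] rpy [-1.577  0.005 -0.005] F [-0.3 -0.3 -0.2] w 0.0848
top yellow [5.674e-01 2.542e-01 2.550e-02 5.220e-02 3.590e+02] d mm [246.3 -60.1]
top yellow [4.268e-01 2.702e-01 2.540e-02 5.210e-02 3.790e+02] d mm [105.8 -44.1]
top dark [5.714e-01 3.814e-01 2.240e-02 4.720e-02 1.310e+02] d mm [250.4  67.1]
top dark [4.464e-01 3.895e-01 2.150e-02 4.680e-02 1.340e+02] d mm [125.4  75.1]
top tray [ 0.571  0.104  0.123  0.237 84.251]
scene yellow [4.247e-01 2.677e-01 2.710e-02 5.230e-02 1.990e+02] d mm [103.7 -46.7]
scene yellow [5.673e-01 2.526e-01 2.660e-02 5.230e-02 2.390e+02] d mm [246.3 -61.7]
scene dark [4.454e-01 3.878e-01 2.300e-02 4.680e-02 1.020e+02] d mm [124.3  73.5]
scene dark [5.689e-01 3.787e-01 2.360e-02 4.670e-02 1.160e+02] d mm [247.9  64.4]
scene tray [ 0.571  0.102  0.124  0.239 84.288]
```

>>> carry_out(
  increments=[
    [26,20,-11,0.3,0,0,85],
    [26,30,-12,0,0,0,85],
    [27,30,-12,0,0,0,85],
    [26,30,-11,0,0,0,85],
    [0,20,0,0,0,0,85],
    [0,0,0,0,0,0,85],
    [0,0,0,0,0,0,85],
  ],
)

```text
time_s: 1.37
eef_pos: [0.4236, 0.2808, 0.0921]
tool_rot: [-1.562, 0.004, 0.008]
contact_force: [0.1, 1.3, 0.4]
width: 0.0853
```

>>> carry_out(
  increments=[
    [3,0,-12,-0.3,0,0,85],
    [0,15,0,0,0,0,85],
    [0,20,0,0,0,0,85],
    [0,18,0,0,0,0,85],
    [0,12,0,0,0,0,85],
    [0,0,0,0,0,0,85],
  ],
)

```text
time_s: 1.87
eef_pos: [0.4289, 0.2739, 0.0348]
tool_rot: [-1.565, -0.01, 0.02]
contact_force: [-0.1, -0.1, -0.6]
width: 0.0851
```

>>> carry_out(
  increments=[
    [-2,5,-5,0,1,0,85],
    [0,6,0,0,0,0,85],
    [0,0,0,0,0,0,85],
  ],
)

```text
time_s: 2.12
eef_pos: [0.4286, 0.27, 0.0274]
tool_rot: [-1.563, -0.015, 0.004]
contact_force: [-0.6, -0.3, -0.3]
width: 0.0852
```

Run:
```python
from h import *
c=env.read_camera("wrist"); s=env.read_camera("scene")
cv2.imwrite("pics/w1.png",np.hstack([c["img"],cv2.resize(s["img"][90:210,210:370],(512,384))])[:, :]); print(env.get_obs()["eef_pos"],env.get_obs()["tool_rot"])
im=cv2.imread("pics/w1.png"); cv2.imwrite("pics/w1.png",cv2.resize(im,(800,300)))
```

```text
[0.42914216 0.27023104 0.02788941] [-1.56255135 -0.01619036  0.00417336]
```

View pics/w1.png

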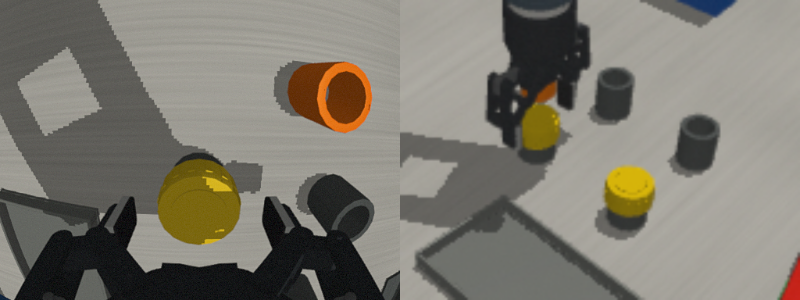

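The wrist view shows the cap centred between the open fingers at (200,205), and the scene crop agrees. I'll lower a little and close.

>>> carry_out(
  increments=[
    [-2,4,-1,0,0,0.8,85],
    [0,0,0,0,0,0,45],
    [0,0,0,0,0,0,45],
    [0,0,0,0,0,0,45],
    [0,0,0,0,0,0,45],
    [0,0,0,0,0,0,45],
    [0,0,0,0,0,0,45],
  ],
  squeeze=25,
)

```text
time_s: 2.8
eef_pos: [0.4286, 0.2698, 0.0255]
tool_rot: [-1.561, -0.004, 0.004]
contact_force: [0.8, 0.4, -0.0]
width: 0.0512
```

>>> carry_out(
  increments=[
    [0,-4,0,0,0,0,45],
    [0,-8,0,0,0,0,45],
    [0,-14,0,0,0,0,45],
    [0,-20,0,0,0,0,45],
    [0,-25,0,0,0,0,45],
    [0,-25,0,-0.4,0,0,45],
    [0,0,0,0,0,0,45],
    [0,0,0,0,0,0,45],
  ],
)

```text
time_s: 3.47
eef_pos: [0.4272, 0.2682, 0.1278]
tool_rot: [-1.569, -0.002, 0.004]
contact_force: [-0.2, 0.3, -1.4]
width: 0.0507
```

```bash
python3 look.py
```

```text
t 3.4667 tcp [0.4272 0.2682 0.1278] rpy [-1.569 -0.002  0.004] F [-0.2  0.3 -1.4] w 0.0507
top yellow [5.673e-01 2.543e-01 2.550e-02 5.240e-02 3.570e+02] d mm [140.1 -14. ]
top dark [5.709e-01 3.802e-01 2.150e-02 4.740e-02 1.230e+02] d mm [143.7 111.9]
top dark [4.277e-01 2.641e-01 2.070e-02 4.730e-02 2.600e+01] d mm [ 0.5 -4.2]
top tray [ 0.571  0.104  0.123  0.237 84.444]
scene yellow [4.268e-01 2.675e-01 2.600e-02 1.552e-01 1.290e+02] d mm [-0.4 -0.8]
scene yellow [5.683e-01 2.526e-01 2.670e-02 5.260e-02 2.380e+02] d mm [141.1 -15.7]
scene dark [4.454e-01 3.887e-01 2.320e-02 4.680e-02 1.040e+02] d mm [ 18.2 120.4]
scene dark [4.257e-01 2.684e-01 2.300e-02 4.700e-02 1.160e+02] d mm [-1.6  0.2]
scene dark [5.693e-01 3.783e-01 2.340e-02 4.690e-02 1.190e+02] d mm [142.1 110. ]
scene tray [ 0.571  0.102  0.124  0.238 84.28 ]
```

>>> carry_out(
  increments=[
    [10,0,-18,0,0,0,45],
    [16,0,-28,0,0,0,45],
    [16,0,-28,0,0,0,45],
    [16,0,-28,0,0,0,45],
    [16,10,-28,0,0,0,45],
    [15,20,-28,0,0,0,45],
    [0,20,0,0,0,0,45],
    [0,20,0,0,0,0,45],
    [0,0,0,0,0,0,45],
  ],
)

```text
time_s: 4.32
eef_pos: [0.5146, 0.1027, 0.0452]
tool_rot: [-1.57, 0.011, 0.006]
contact_force: [-1.1, -0.1, -0.1]
width: 0.0509
```

>>> carry_out(
  increments=[
    [0,8,4,0,0,0,45],
    [0,10,0,0,0,-0.6,45],
    [0,8,0,0,0,0,45],
    [0,5,0,0,0,0,45],
    [0,0,0,0,0,0,45],
    [0,0,0,0,0,0,45],
  ],
)

```text
time_s: 4.82
eef_pos: [0.5117, 0.1091, 0.0108]
tool_rot: [-1.569, 0.006, 0.008]
contact_force: [0.6, 0.3, 0.3]
width: 0.0511
```

>>> carry_out(
  increments=[
    [0,4,0,0,0,0,45],
    [0,2,0,0,0,0,45],
    [0,0,0,0,0,0,45],
    [0,0,0,0,0,0,45],
  ],
)

```text
time_s: 5.15
eef_pos: [0.5132, 0.1099, 0.0062]
tool_rot: [-1.569, 0.003, 0.009]
contact_force: [-0.5, 0.9, 0.4]
width: 0.0507
```

>>> carry_out(
  increments=[
    [0,1.5,0,0,0,0,50],
    [0,0,0,0,0,0,56],
    [0,0,0,0,0,0,64],
    [0,0,0,0,0,0,68],
    [0,0,0,0,0,0,68],
    [0,-10,0,0,0,0,68],
    [0,-25,0,0,0,0,68],
    [0,-30,0,0,0,0,68],
    [0,-30,0,0,0,0,85],
    [5,-20,30,0,0,0,85],
    [15,0,35,0,0,0,85],
    [15,0,35,0,0,0,85],
  ],
)

```text
time_s: 6.15
eef_pos: [0.5472, 0.2069, 0.1294]
tool_rot: [-1.57, 0.005, -0.0]
contact_force: [1.3, -0.6, 0.1]
width: 0.085
```

```bash
python3 look.py
```

```text
t 6.15 tcp [0.5472 0.2069 0.1294] rpy [-1.57   0.005 -0.   ] F [ 1.3 -0.6  0.1] w 0.085
top yellow [5.118e-01 1.106e-01 2.560e-02 3.030e-02 3.620e+02] d mm [-35.4 -96.4]
top tray [ 0.571  0.104  0.122  0.237 84.454]
scene yellow [5.674e-01 2.527e-01 2.690e-02 5.260e-02 2.370e+02] d mm [20.2 45.7]
scene yellow [5.118e-01 1.083e-01 2.600e-02 3.040e-02 2.700e+02] d mm [-35.4 -98.6]
scene dark [5.708e-01 3.771e-01 2.280e-02 4.680e-02 1.150e+02] d mm [ 23.6 170.2]
scene tray [ 0.571  0.103  0.125  0.238 84.366]
```

>>> carry_out(
  increments=[
    [8,0,16,0,0,0,85],
    [8,0,16,0,0,0,85],
    [4,10,10,0,0,0,85],
    [0,20,0,0,0,0,85],
    [0,20,0,0,0,0,85],
    [0,10,0,0,0,0,85],
    [0,0,0,0,0,0,85],
  ],
)

```text
time_s: 6.83
eef_pos: [0.5697, 0.2554, 0.0733]
tool_rot: [-1.568, -0.002, 0.009]
contact_force: [-0.7, 0.0, -0.6]
width: 0.0853
```

>>> carry_out(
  increments=[
    [-2,12,-2,0,0,0,85],
    [0,15,0,0,0,0,85],
    [0,12,0,0,0,0,85],
    [0,6,0,0,0,0,85],
    [0,0,0,0,0,0,85],
  ],
)

```text
time_s: 7.25
eef_pos: [0.5685, 0.2516, 0.0281]
tool_rot: [-1.568, -0.004, 0.008]
contact_force: [0.1, 0.1, -0.7]
width: 0.085
```

>>> carry_out(
  increments=[
    [-1,3,1,0,0,0,85],
    [0,0,0,0,0,0,45],
    [0,0,0,0,0,0,45],
    [0,0,0,0,0,0,45],
    [0,0,0,0,0,0,45],
    [0,0,0,0,0,0,45],
    [0,-4,0,0,0,0,45],
    [0,-8,0,0,0,0,45],
    [0,-14,0,0,0,0,45],
    [0,-20,0,0,0,0,45],
    [0,-25,0,0,0,0,45],
    [0,-15,0,0,0,0,45],
  ],
  squeeze=25,
)

```text
time_s: 8.25
eef_pos: [0.5659, 0.2521, 0.1167]
tool_rot: [-1.569, -0.001, 0.008]
contact_force: [1.4, 0.0, -0.1]
width: 0.051
```

```bash
python3 look.py
```

```text
t 8.25 tcp [0.5659 0.2521 0.1167] rpy [-1.569e+00 -1.000e-03  8.000e-03] F [ 1.4  0.  -0.1] w 0.051
top yellow [5.114e-01 1.105e-01 2.580e-02 2.990e-02 3.560e+02] d mm [ -54.5 -141.5]
top dark [4.539e-01 3.894e-01 1.830e-02 4.670e-02 4.600e+01] d mm [-112.   137.3]
top tray [ 0.571  0.104  0.122  0.237 84.391]
scene yellow [5.708e-01 2.536e-01 2.530e-02 1.465e-01 1.420e+02] d mm [4.9 1.5]
scene yellow [5.120e-01 1.075e-01 2.560e-02 3.080e-02 2.630e+02] d mm [ -53.9 -144.5]
scene dark [4.254e-01 2.676e-01 2.370e-02 4.690e-02 1.120e+02] d mm [-140.5   15.5]
scene dark [5.710e-01 3.789e-01 2.280e-02 4.650e-02 1.160e+02] d mm [  5.1 126.8]
scene dark [5.665e-01 2.525e-01 2.340e-02 4.720e-02 1.280e+02] d mm [0.6 0.4]
scene tray [ 0.571  0.102  0.124  0.239 84.125]
```

>>> carry_out(
  increments=[
    [7,0,-18,0,0,0,45],
    [11,0,-28,0,0,0,45],
    [11,0,-28,0,0,0,45],
    [11,0,-28,0,0,0,45],
    [11,10,-26,0,0,0,45],
    [8,20,-22,0,0,0,45],
    [0,20,0,0,0,0,45],
    [0,10,0,0,0,0,45],
    [0,0,0,0,0,0,45],
  ],
)

```text
time_s: 9.1
eef_pos: [0.6314, 0.097, 0.0598]
tool_rot: [-1.568, -0.012, 0.011]
contact_force: [0.3, 0.6, 0.1]
width: 0.0509
```

>>> carry_out(
  increments=[
    [-4,10,1,0,0,0.6,45],
    [0,13,0,0,0,0,45],
    [0,13,0,0,0,0,45],
    [0,10,0,0,0,0,45],
    [0,5,0,0,0,0,45],
    [0,0,0,0,0,0,45],
    [0,0,0,0,0,0,45],
  ],
)

```text
time_s: 9.68
eef_pos: [0.6258, 0.1022, 0.0044]
tool_rot: [-1.567, 0.0, 0.016]
contact_force: [-0.4, -2.2, 3.3]
width: 0.0509
```

>>> carry_out(
  increments=[
    [0,0,0,0,0,0,50],
    [0,0,0,0,0,0,56],
    [0,0,0,0,0,0,64],
    [0,0,0,0,0,0,68],
    [0,0,0,0,0,0,68],
    [0,-10,0,0,0,0,68],
    [0,-25,0,0,0,0,68],
    [0,-30,0,0,0.6,0,68],
    [0,-30,0,0,0,0,85],
    [-10,-10,30,0,0,0,85],
    [-15,0,35,0,0,0,85],
    [-15,0,35,0,0,0,85],
  ],
)

```text
time_s: 10.68
eef_pos: [0.5906, 0.1973, 0.1227]
tool_rot: [-1.568, -0.01, -0.006]
contact_force: [0.4, 0.8, 0.2]
width: 0.0849
```

```bash
python3 look.py
```

```text
t 10.6833 tcp [0.5906 0.1973 0.1227] rpy [-1.568 -0.01  -0.006] F [0.4 0.8 0.2] w 0.0849
top yellow [6.264e-01 1.032e-01 2.570e-02 3.000e-02 3.510e+02] d mm [ 35.9 -94. ]
top yellow [5.116e-01 1.103e-01 2.590e-02 3.000e-02 3.650e+02] d mm [-78.9 -87. ]
top tray [ 0.631  0.098  0.123  0.117 84.033]
scene yellow [5.112e-01 1.088e-01 2.660e-02 3.040e-02 2.670e+02] d mm [-79.4 -88.4]
scene yellow [6.261e-01 1.022e-01 2.710e-02 3.040e-02 3.190e+02] d mm [ 35.5 -95.1]
scene dark [4.258e-01 2.688e-01 2.240e-02 4.710e-02 1.080e+02] d mm [-164.7   71.5]
scene dark [5.722e-01 3.785e-01 2.310e-02 4.710e-02 1.140e+02] d mm [-18.4 181.2]
scene dark [5.670e-01 2.519e-01 2.220e-02 4.690e-02 1.190e+02] d mm [-23.6  54.7]
scene tray [ 0.571  0.102  0.124  0.239 84.33 ]
```

>>> carry_out(
  increments=[
    [-10,0,20,0,0,0,85],
    [-8,5,18,0,0,0,85],
    [-2,15,10,0,0,0,85],
    [0,20,0,0,0,0,85],
    [0,15,0,0,0,0,85],
    [0,5,0,0,0,0,85],
    [0,0,0,0,0,0,85],
  ],
)

```text
time_s: 11.37
eef_pos: [0.5706, 0.2516, 0.0632]
tool_rot: [-1.567, -0.015, 0.005]
contact_force: [-0.1, -1.0, 0.5]
width: 0.0847
```

>>> carry_out(
  increments=[
    [-3,12,1,0,0,0.7,85],
    [0,14,0,0,0,0,85],
    [0,9,0,0,0,0,85],
    [0,4,0,0,0,0,85],
    [0,0,0,0,0,0,85],
    [0,0,0,0,0,0,38],
    [0,0,0,0,0,0,38],
    [0,0,0,0,0,0,38],
    [0,0,0,0,0,0,38],
    [0,0,0,0,0,0,38],
    [0,0,0,0,0,0,38],
    [0,0,0,0,0,0,38],
  ],
  squeeze=50,
)

```text
time_s: 12.37
eef_pos: [0.5698, 0.2512, 0.0219]
tool_rot: [-1.567, -0.004, 0.002]
contact_force: [0.2, 0.1, -1.8]
width: 0.0435
```

>>> carry_out(
  increments=[
    [0,-8,0,0,0,0,38],
    [0,-15,0,0,0,0,38],
    [0,-25,0,0,0,0,38],
    [0,-30,0,0,0,0,38],
    [0,-30,-10,0,0,0,38],
    [0,-25,-25,0,0,0,38],
    [2,0,-35,0,0,0,38],
    [3,0,-38,0,0,0,38],
    [3,0,-38,0,0,0,38],
    [3,0,-38,0,0,0,38],
    [3,0,-38,0,0,0,38],
    [3,0,-38,0,0,0,38],
  ],
)

```text
time_s: 13.37
eef_pos: [0.5853, -0.0114, 0.1655]
tool_rot: [-1.568, -0.004, 0.017]
contact_force: [0.9, 0.6, -2.3]
width: 0.0437
```

>>> carry_out(
  increments=[
    [0,0,-38,0,1,0,38],
    [1,0,-38,0,0,0,38],
    [1,0,-38,0,0,0,38],
    [2,0,-36,0,0,0,38],
    [2,0,-36,0,0,0,38],
    [2,0,-30,0,0,0,38],
    [2,0,-20,0,0,0,38],
    [0,0,-8,0,0,0,38],
    [0,0,0,0,0,0,38],
    [0,0,0,0,0,0,38],
  ],
)

```text
time_s: 14.2
eef_pos: [0.5914, -0.2769, 0.1696]
tool_rot: [-1.571, -0.006, -0.011]
contact_force: [-0.2, 0.7, -2.7]
width: 0.0436
```

```bash
python3 look.py a
python3 - <<'E'
import cv2;import numpy as np
a=cv2.imread("pics/top_a.png")[110:260,280:480]; b=cv2.imread("pics/scene_a.png")[200:384,60:360]
cv2.imwrite("pics/a.png",np.hstack([cv2.resize(a,(400,300)),cv2.resize(b,(400,300))]))
E
```

```text
t 14.2 tcp [ 0.5914 -0.2769  0.1696] rpy [-1.571 -0.006 -0.011] F [-0.2  0.7 -2.7] w 0.0436
top yellow [6.264e-01 1.031e-01 2.580e-02 3.020e-02 3.530e+02] d mm [ 35. 380.]
top yellow [5.112e-01 1.103e-01 2.590e-02 3.020e-02 3.640e+02] d mm [-80.2 387.2]
top dark [5.716e-01 3.801e-01 2.140e-02 4.730e-02 1.250e+02] d mm [-19.8 657. ]
top dark [4.461e-01 3.890e-01 2.180e-02 4.700e-02 1.350e+02] d mm [-145.4  665.9]
top dark [4.267e-01 2.693e-01 2.140e-02 4.680e-02 1.040e+02] d mm [-164.7  546.2]
top tray [ 0.571  0.104  0.122  0.238 84.456]
scene yellow [5.112e-01 1.083e-01 2.620e-02 3.060e-02 2.640e+02] d mm [-80.3 385.2]
scene yellow [6.258e-01 1.019e-01 2.640e-02 3.020e-02 3.160e+02] d mm [ 34.4 378.8]
scene dark [4.458e-01 3.883e-01 2.290e-02 4.660e-02 9.900e+01] d mm [-145.6  665.2]
scene dark [4.240e-01 2.683e-01 2.340e-02 4.650e-02 1.090e+02] d mm [-167.4  545.2]
scene dark [5.721e-01 3.783e-01 2.280e-02 4.720e-02 1.130e+02] d mm [-19.3 655.3]
scene tray [ 0.571  0.102  0.124  0.238 84.312]
```

View pics/a.png

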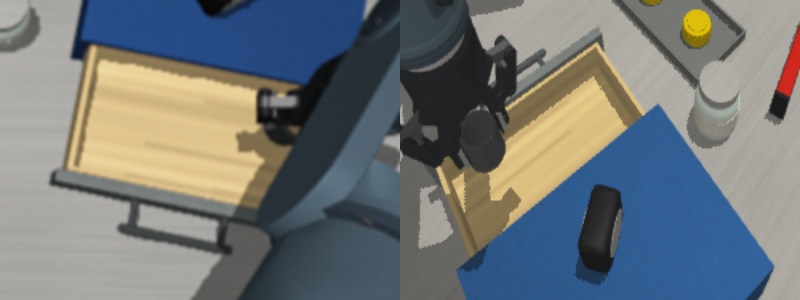

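The crops show the held socket over the right part of the open drawer, clear of the side wall, the unit's top and the handle.

>>> carry_out(
  increments=[
    [2,15,4,0,0,0,38],
    [1,22,2,0,0,0,38],
    [0,22,0,0,0,0,38],
    [0,20,0,0,0,0,38],
    [0,15,0,0,0,0,38],
    [0,8,0,0,0,0,38],
    [0,0,0,0,0,0,38],
    [0,0,0,0,0,0,38],
  ],
)

```text
time_s: 14.97
eef_pos: [0.5989, -0.2559, 0.0673]
tool_rot: [-1.57, -0.009, 0.005]
contact_force: [-0.2, 0.3, -2.9]
width: 0.0433
```

>>> carry_out(
  increments=[
    [-1,6,-10,0,0,0.5,38],
    [0,6,0,0,0,0,38],
    [0,4,0,0,0,0,38],
    [0,3,0,0,0,0,38],
    [0,0,0,0,0,0,38],
    [0,0,0,0,0,0,38],
  ],
)

```text
time_s: 15.47
eef_pos: [0.6007, -0.2679, 0.0511]
tool_rot: [-1.574, -0.005, 0.006]
contact_force: [-0.3, 0.6, -2.4]
width: 0.0436
```

>>> carry_out(
  increments=[
    [0,3,0,0,0,0,38],
    [0,3,0,0,0,0,38],
    [0,2,0,0,0,0,38],
    [0,0,0,0,0,0,38],
    [0,0,0,0,0,0,38],
  ],
)

```text
time_s: 15.88
eef_pos: [0.6022, -0.2689, 0.0448]
tool_rot: [-1.576, -0.009, 0.006]
contact_force: [-0.2, -0.0, -4.0]
width: 0.0437
```

>>> carry_out(
  increments=[
    [0,2,0,0,0,0,38],
    [0,0,0,0,0,0,38],
    [0,0,0,0,0,0,46],
    [0,0,0,0,0,0,52],
    [0,0,0,0,0,0,60],
    [0,0,0,0,0,0,60],
    [0,-10,0,0,0,0,60],
    [0,-25,0,0,0,0,60],
    [0,-30,0,0,0,0,60],
    [0,-30,0,0,0,0,60],
    [0,-10,20,0,0,0,85],
    [0,0,35,0,0,0,85],
  ],
)

```text
time_s: 16.88
eef_pos: [0.6011, -0.2186, 0.1558]
tool_rot: [-1.579, -0.011, -0.001]
contact_force: [0.8, 0.1, 0.1]
width: 0.0819
```

>>> carry_out(
  increments=[
    [-2,0,40,0.4,0,0,85],
    [-2,0,40,0,0,0,85],
    [-2,0,40,0,0,0,85],
    [-2,0,40,0,0,0,85],
    [-2,0,40,0,0,0,85],
    [-2,0,40,0,0,0,85],
    [-2,0,40,0,0,0,85],
    [-2,0,40,0,0,0,85],
    [-2,0,40,0,0,0,85],
    [-2,0,40,0,0,0,85],
    [-2,0,40,0,0,0,85],
    [-2,0,40,0,0,0,85],
  ],
)

```text
time_s: 17.88
eef_pos: [0.5802, 0.2762, 0.1686]
tool_rot: [-1.577, -0.03, -0.01]
contact_force: [0.1, 0.1, 0.2]
width: 0.0853
```

```bash
cat > drawer.py <<'E'
from h import *
# sockets in the drawer: high points among the floor, unit coordinates; panel position
c=env.read_camera("top"); W=cloud(c); z=W[...,2]
ex=np.array([.9816,-.191]); ey=np.array([.191,.9816]); f0=np.array([.5683,-.201])
q=W[...,:2]-f0; X=q@ex; Y=q@ey
m=(z>.062)&(z<.075)&(abs(Y)<.115)&(X>-.042)&(X<.085)
for b in blobs(m,40):
    (x,y),r=cv2.minEnclosingCircle(np.stack([X[b],Y[b]],1).astype(np.float32)); print("in drawer unit xy r z",np.round([x,y,r,np.median(z[b])],4))
k=(z>.082)&(z<.092)&(abs(Y)<.14)&(abs(X+.055)<.2)&(X<.09); print("panel mid x",np.round(np.median(X[k]),4),k.sum(),"(start -0.055)")
E
python3 look.py; python3 drawer.py
```

```text
t 17.8833 tcp [0.5802 0.2762 0.1686] rpy [-1.577 -0.03  -0.01 ] F [0.1 0.1 0.2] w 0.0853
top yellow [6.289e-01 1.210e-01 2.550e-02 3.030e-02 3.470e+02] d mm [  48.7 -155.2]
top yellow [5.151e-01 1.290e-01 2.600e-02 3.020e-02 3.590e+02] d mm [ -65.1 -147.1]
top dark [ 6.016e-01 -2.648e-01  2.130e-02  4.790e-02  7.600e+01] d mm [  21.5 -540.9]
top tray [ 0.574  0.122  0.123  0.237 84.45 ]
scene yellow [5.143e-01 1.267e-01 2.610e-02 3.030e-02 2.590e+02] d mm [ -65.8 -149.4]
scene yellow [6.288e-01 1.185e-01 2.580e-02 3.060e-02 3.060e+02] d mm [  48.6 -157.7]
scene dark [4.251e-01 2.685e-01 2.380e-02 4.680e-02 1.110e+02] d mm [-155.    -7.7]
scene dark [5.699e-01 3.787e-01 2.210e-02 4.690e-02 1.140e+02] d mm [-10.3 102.6]
scene dark [ 6.060e-01 -2.709e-01  2.140e-02  4.810e-02  1.660e+02] d mm [  25.9 -547. ]
scene tray [ 0.575  0.12   0.125  0.238 84.361]
in drawer unit xy r z [ 0.0473 -0.0593  0.0226  0.0695]
panel mid x -0.0532 876 (start -0.055)
```

The drawer socket stands upright (top at 70 mm). The tray has been knocked about 18 mm in +y, but both caps are still in it.

>>> carry_out(
  increments=[
    [-4,0,35,0.3,0,1.5,85],
    [-4,10,30,0,0,0,85],
    [-2,20,20,0,0,0,85],
    [0,25,8,0,0,0,85],
    [0,25,0,0,0,0,85],
    [0,15,0,0,0,0,85],
    [0,0,0,0,0,0,85],
    [0,0,0,0,0,0,85],
  ],
)

```text
time_s: 18.7
eef_pos: [0.5752, 0.3675, 0.0756]
tool_rot: [-1.572, -0.01, -0.011]
contact_force: [0.5, -0.3, -0.1]
width: 0.0851
```

>>> carry_out(
  increments=[
    [-3,8,12,0,0,0.4,85],
    [0,14,0,0,0,0,85],
    [0,14,0,0,0,0,85],
    [0,8,0,0,0,0,85],
    [0,0,0,0,0,0,85],
    [0,0,0,0,0,0,85],
  ],
)

```text
time_s: 19.2
eef_pos: [0.5759, 0.3792, 0.0321]
tool_rot: [-1.57, -0.008, -0.015]
contact_force: [-0.5, -0.7, -0.1]
width: 0.0848
```

>>> carry_out(
  increments=[
    [-5,6,0,0,0,0,85],
    [0,4,0,0,0,0,85],
    [0,0,0,0,0,0,38],
    [0,0,0,0,0,0,38],
    [0,0,0,0,0,0,38],
    [0,0,0,0,0,0,38],
    [0,0,0,0,0,0,38],
    [0,0,0,0,0,0,38],
  ],
  squeeze=50,
)

```text
time_s: 19.87
eef_pos: [0.5709, 0.3795, 0.0224]
tool_rot: [-1.569, -0.009, -0.014]
contact_force: [0.4, -0.7, -1.6]
width: 0.0436
```

>>> carry_out(
  increments=[
    [0,-8,0,0,0,0,38],
    [0,-15,0,0,0,0,38],
    [0,-25,0,0,0,0,38],
    [0,-30,0,0,0,0,38],
    [0,-30,-10,0,0,0,38],
    [0,-25,-25,0,0,0,38],
    [3,0,-35,0,0,0,38],
    [3,0,-38,0,0,0,38],
    [3,0,-38,0,0,0,38],
    [3,0,-38,0,0,0,38],
    [3,0,-38,0,0,0,38],
    [3,0,-38,0,0,0,38],
  ],
)

```text
time_s: 20.87
eef_pos: [0.583, 0.1175, 0.174]
tool_rot: [-1.568, -0.016, -0.0]
contact_force: [0.9, 0.1, -3.1]
width: 0.0433
```

>>> carry_out(
  increments=[
    [2,0,-38,0,0,0.5,38],
    [3,0,-38,0,0,0,38],
    [3,0,-38,0,0,0,38],
    [3,0,-36,0,0,0,38],
    [3,0,-36,0,0,0,38],
    [2,0,-30,0,0,0,38],
    [2,0,-20,0,0,0,38],
    [0,0,-8,0,0,0,38],
    [0,0,0,0,0,0,38],
    [0,0,0,0,0,0,38],
  ],
)

```text
time_s: 21.7
eef_pos: [0.5995, -0.1482, 0.1882]
tool_rot: [-1.574, -0.019, -0.01]
contact_force: [0.0, 0.1, -3.7]
width: 0.0436
```

>>> carry_out(
  increments=[
    [7,15,0,0,0,0.9,38],
    [7,24,0,0,0,0,38],
    [4,24,0,0,0,0,38],
    [0,24,0,0,0,0,38],
    [0,20,0,0,0,0,38],
    [0,10,0,0,0,0,38],
    [0,0,0,0,0,0,38],
    [0,0,0,0,0,0,38],
  ],
)

```text
time_s: 22.37
eef_pos: [0.6215, -0.1355, 0.0729]
tool_rot: [-1.573, -0.008, 0.002]
contact_force: [-0.2, -0.3, -3.0]
width: 0.0433
```

>>> carry_out(
  increments=[
    [0,6,-9,0,0,0.4,38],
    [0,8,-3,0,0,0,38],
    [0,6,0,0,0,0,38],
    [0,5,0,0,0,0,38],
    [0,3,0,0,0,0,38],
    [0,0,0,0,0,0,38],
    [0,0,0,0,0,0,38],
  ],
)

```text
time_s: 22.95
eef_pos: [0.625, -0.1495, 0.0479]
tool_rot: [-1.576, -0.008, 0.003]
contact_force: [0.6, -1.2, -3.1]
width: 0.0438
```

>>> carry_out(
  increments=[
    [-1,3,0,0.2,0,0,38],
    [0,2,0,0,0,0,38],
    [0,0,0,0,0,0,38],
    [0,0,0,0,0,0,46],
    [0,0,0,0,0,0,52],
    [0,0,0,0,0,0,60],
    [0,0,0,0,0,0,60],
    [0,-10,0,0,0,0,60],
    [0,-25,0,0,0,0,60],
    [0,-30,0,0,0,0,60],
    [0,-30,0,0,0,0,60],
    [-5,-10,20,0,0,0,85],
  ],
)

```text
time_s: 23.95
eef_pos: [0.619, -0.1323, 0.1551]
tool_rot: [-1.574, -0.011, -0.0]
contact_force: [1.7, -0.5, 2.0]
width: 0.0706
```

>>> carry_out(
  increments=[
    [-14,0,30,0,0,0,85],
    [-18,0,37,0,0,0.5,85],
    [-18,0,37,0,0,0,85],
    [-18,0,37,0,0,0,85],
    [-18,0,37,0,0,0,85],
    [-18,0,37,0,0,0,85],
    [-18,0,37,0,0,0,85],
    [-18,0,37,0,0,0,85],
    [-18,0,37,0,0,0,85],
    [-16,0,33,0,0,0,85],
    [-5,0,10,0,0,0,85],
    [0,0,0,0,0,0,85],
  ],
)

```text
time_s: 24.95
eef_pos: [0.4397, 0.2468, 0.1676]
tool_rot: [-1.576, -0.028, -0.004]
contact_force: [0.3, -0.1, 0.0]
width: 0.0853
```

```bash
python3 look.py; python3 drawer.py
```

```text
t 24.95 tcp [0.4397 0.2468 0.1676] rpy [-1.576 -0.028 -0.004] F [ 0.3 -0.1  0. ] w 0.0853
top yellow [6.293e-01 1.211e-01 2.550e-02 3.020e-02 3.490e+02] d mm [ 189.6 -125.6]
top yellow [5.148e-01 1.289e-01 2.590e-02 2.990e-02 3.610e+02] d mm [  75.1 -117.9]
top dark [ 6.256e-01 -1.464e-01  2.080e-02  4.750e-02  5.200e+01] d mm [ 185.9 -393.2]
top dark [ 6.032e-01 -2.651e-01  2.120e-02  4.800e-02  7.800e+01] d mm [ 163.5 -511.9]
top tray [ 0.574  0.122  0.123  0.237 84.285]
scene yellow [5.144e-01 1.270e-01 2.680e-02 3.050e-02 2.580e+02] d mm [  74.7 -119.7]
scene yellow [6.283e-01 1.188e-01 2.650e-02 3.050e-02 3.050e+02] d mm [ 188.6 -127.9]
scene dark [4.444e-01 3.875e-01 2.410e-02 4.680e-02 1.020e+02] d mm [  4.7 140.8]
scene dark [4.241e-01 2.684e-01 2.350e-02 4.660e-02 1.160e+02] d mm [-15.6  21.6]
scene dark [ 6.267e-01 -1.512e-01  2.200e-02  4.850e-02  1.450e+02] d mm [ 187. -398.]
scene dark [ 6.074e-01 -2.711e-01  2.130e-02  4.900e-02  1.560e+02] d mm [ 167.8 -517.9]
scene tray [ 0.574  0.12   0.125  0.24  84.073]
in drawer unit xy r z [0.0486 0.0622 0.0221 0.0704]
in drawer unit xy r z [ 0.0489 -0.0591  0.0224  0.0695]
panel mid x -0.0515 882 (start -0.055)
```

>>> carry_out(
  increments=[
    [-5,12,9,0.3,0,1.3,85],
    [-7,24,9,0,0,0,85],
    [-4,24,2,0,0,0,85],
    [0,24,0,0,0,0,85],
    [0,18,0,0,0,0,85],
    [0,10,0,0,0,0,85],
    [0,0,0,0,0,0,85],
    [0,0,0,0,0,0,85],
  ],
)

```text
time_s: 25.77
eef_pos: [0.4376, 0.2542, 0.0544]
tool_rot: [-1.572, -0.014, -0.025]
contact_force: [-0.6, -0.0, 0.6]
width: 0.0854
```

>>> carry_out(
  increments=[
    [-11,0,14,0,-1.2,0.5,85],
    [-3,8,2,0,0,0,85],
    [0,10,0,0,0,0,85],
    [0,8,0,0,0,0,85],
    [0,4,0,0,0,0,85],
    [0,0,0,0,0,0,85],
    [0,0,0,0,0,0,85],
  ],
)

```text
time_s: 26.35
eef_pos: [0.4301, 0.2687, 0.0261]
tool_rot: [-1.571, -0.013, -0.009]
contact_force: [0.2, 0.5, 0.3]
width: 0.0854
```

>>> carry_out(
  increments=[
    [-5,4,0,0,0,0,85],
    [0,0,0,0,0,0,85],
    [0,0,0,0,0,0,38],
    [0,0,0,0,0,0,38],
    [0,0,0,0,0,0,38],
    [0,0,0,0,0,0,38],
    [0,0,0,0,0,0,38],
    [0,0,0,0,0,0,38],
  ],
  squeeze=50,
)

```text
time_s: 27.02
eef_pos: [0.4253, 0.2687, 0.0225]
tool_rot: [-1.57, -0.014, -0.009]
contact_force: [0.6, 0.6, -1.7]
width: 0.0423
```

>>> carry_out(
  increments=[
    [0,-8,0,0,0,0,38],
    [0,-15,0,0,0,0,38],
    [0,-25,0,0,0,0,38],
    [0,-30,0,0,0,0,38],
    [2,-30,-10,0,0,0.5,38],
    [5,-25,-25,0,0,0,38],
    [8,0,-35,0,0,0,38],
    [9,0,-38,0,0,0,38],
    [9,0,-38,0,0,0,38],
    [9,0,-38,0,0,0,38],
    [9,0,-38,0,0,0,38],
    [9,0,-38,0,0,0,38],
  ],
)

```text
time_s: 28.02
eef_pos: [0.4784, 0.0039, 0.1654]
tool_rot: [-1.572, -0.002, 0.005]
contact_force: [1.0, 0.1, -2.6]
width: 0.0422
```

>>> carry_out(
  increments=[
    [9,0,-38,0,0,0.5,38],
    [9,0,-38,0,0,0,38],
    [9,0,-38,0,0,0,38],
    [9,0,-36,0,0,0,38],
    [8,0,-36,0,0,0,38],
    [6,0,-25,0,0,0,38],
    [4,0,-15,0,0,0,38],
    [0,0,0,0,0,0,38],
    [0,0,0,0,0,0,38],
  ],
)

```text
time_s: 28.77
eef_pos: [0.5314, -0.2426, 0.1676]
tool_rot: [-1.574, 0.007, -0.005]
contact_force: [-0.2, 0.7, -4.3]
width: 0.0428
```

>>> carry_out(
  increments=[
    [6,0,-12,0,0,0,38],
    [5,12,-8,0,0,0,38],
    [0,22,-3,0,0,0,38],
    [0,22,-2,0,0,0,38],
    [0,22,0,0,0,0,38],
    [0,14,0,0,0,0,38],
    [0,4,0,0,0,0,38],
    [0,0,0,0,0,0,38],
  ],
)

```text
time_s: 29.43
eef_pos: [0.5409, -0.2597, 0.07]
tool_rot: [-1.57, 0.009, 0.001]
contact_force: [0.1, 0.8, -2.3]
width: 0.0425
```

>>> carry_out(
  increments=[
    [2,7,0,0,0,-0.5,38],
    [0,8,-1,0,0,0,38],
    [0,5,0,0,0,0,38],
    [0,3,0,0,0,0,38],
    [0,0,0,0,0,0,38],
    [0,0,0,0,0,0,38],
  ],
)

```text
time_s: 29.93
eef_pos: [0.545, -0.2599, 0.0486]
tool_rot: [-1.573, -0.005, 0.004]
contact_force: [0.5, 0.3, -3.1]
width: 0.0425
```

>>> carry_out(
  increments=[
    [-1,4,0,0,0,0,38],
    [0,2,0,0,0,0,38],
    [0,0,0,0,0,0,38],
    [0,0,0,0,0,0,46],
    [0,0,0,0,0,0,52],
    [0,0,0,0,0,0,60],
    [0,0,0,0,0,0,60],
    [0,-10,0,0,0,0,60],
    [0,-25,0,0,0,0,60],
    [0,-30,0,0,0,0,60],
    [0,-30,0,0,0,0,60],
    [0,-10,20,0,0,0,85],
  ],
)

```text
time_s: 30.93
eef_pos: [0.544, -0.2431, 0.1549]
tool_rot: [-1.575, -0.007, 0.0]
contact_force: [0.7, 0.4, 0.7]
width: 0.0706
```

>>> carry_out(
  increments=[
    [-3,0,38,0,0,0,85],
    [-6,0,40,0,0,0,85],
    [-6,0,40,0,0,0,85],
    [-6,0,40,0,0,0,85],
    [-6,0,40,0,0,0,85],
    [-6,0,40,0,0,0,85],
    [-6,0,40,0,0,0,85],
    [-6,0,40,0,0,0,85],
    [-6,0,40,0,0,0,85],
    [-6,0,40,0,0,0,85],
    [-6,0,40,0,0,0,85],
    [-6,0,40,0,0,0,85],
  ],
)

```text
time_s: 31.93
eef_pos: [0.4799, 0.2428, 0.1662]
tool_rot: [-1.585, -0.034, -0.013]
contact_force: [0.7, -0.1, -0.1]
width: 0.0853
```

```bash
python3 look.py; python3 drawer.py
```

```text
t 31.9333 tcp [0.4799 0.2428 0.1662] rpy [-1.585 -0.034 -0.013] F [ 0.7 -0.1 -0.1] w 0.0853
top yellow [6.288e-01 1.210e-01 2.560e-02 3.020e-02 3.480e+02] d mm [ 149.  -121.8]
top yellow [5.143e-01 1.278e-01 2.570e-02 3.000e-02 3.600e+02] d mm [  34.4 -115. ]
top dark [ 6.267e-01 -1.461e-01  2.140e-02  4.670e-02  5.700e+01] d mm [ 146.8 -389. ]
top dark [ 6.057e-01 -2.667e-01  2.170e-02  4.810e-02  8.100e+01] d mm [ 125.8 -509.6]
top dark [ 5.486e-01 -2.568e-01  2.070e-02  4.710e-02  7.000e+01] d mm [  68.8 -499.6]
top tray [ 0.575  0.122  0.122  0.238 84.425]
scene yellow [5.152e-01 1.267e-01 2.650e-02 3.050e-02 2.600e+02] d mm [  35.3 -116.2]
scene yellow [6.281e-01 1.185e-01 2.600e-02 3.050e-02 3.070e+02] d mm [ 148.2 -124.4]
scene dark [4.448e-01 3.871e-01 2.280e-02 4.680e-02 9.900e+01] d mm [-35.  144.3]
scene dark [ 6.286e-01 -1.517e-01  2.210e-02  4.970e-02  1.340e+02] d mm [ 148.7 -394.5]
scene tray [ 0.574  0.12   0.126  0.239 84.786]
in drawer unit xy r z [0.0503 0.0626 0.0221 0.07  ]
in drawer unit xy r z [ 0.0511 -0.0592  0.0225  0.07  ]
in drawer unit xy r z [-0.0077 -0.0614  0.0222  0.0698]
panel mid x -0.0496 894 (start -0.055)
```

>>> carry_out(
  increments=[
    [-9,0,38,0.8,0,1.5,85],
    [-9,0,38,0,0,0.4,85],
    [-9,0,35,0,-0.5,0,85],
    [-7,5,20,0,0,0,85],
    [-3,20,8,0,0,0,85],
    [0,25,0,0,0,0,85],
    [0,20,0,0,0,0,85],
    [0,10,0,0,0,0,85],
    [0,0,0,0,0,0,85],
    [0,0,0,0,0,0,85],
  ],
)

```text
time_s: 32.92
eef_pos: [0.451, 0.3795, 0.0889]
tool_rot: [-1.57, -0.008, -0.01]
contact_force: [0.7, 0.6, 0.2]
width: 0.085
```

>>> carry_out(
  increments=[
    [-5,8,9,0,0,0.4,85],
    [-1,16,2,0,0,0,85],
    [0,16,0,0,0,0,85],
    [0,14,0,0,0,0,85],
    [0,8,0,0,0,0,85],
    [0,0,0,0,0,0,85],
    [0,0,0,0,0,0,85],
  ],
)

```text
time_s: 33.5
eef_pos: [0.4513, 0.3938, 0.032]
tool_rot: [-1.563, -0.01, -0.015]
contact_force: [0.1, -0.6, -0.0]
width: 0.0846
```

>>> carry_out(
  increments=[
    [-5,5,-4,0,0,0.4,85],
    [0,5,0,0,0,0,85],
    [0,0,0,0,0,0,85],
    [0,0,0,0,0,0,38],
    [0,0,0,0,0,0,38],
    [0,0,0,0,0,0,38],
    [0,0,0,0,0,0,38],
    [0,0,0,0,0,0,38],
    [0,0,0,0,0,0,38],
  ],
  squeeze=50,
)

```text
time_s: 34.25
eef_pos: [0.4481, 0.3908, 0.0252]
tool_rot: [-1.561, -0.008, -0.016]
contact_force: [0.4, -0.3, -0.7]
width: 0.043
```

>>> carry_out(
  increments=[
    [0,-8,0,0,0,0,38],
    [0,-15,0,0,0,0,38],
    [0,-25,0,0,0,0,38],
    [0,-30,0,0,0,0,38],
    [2,-30,-10,-0.4,0,0.5,38],
    [5,-25,-25,0,0,0,38],
    [8,0,-35,0,0,0,38],
    [9,0,-38,0,0,0,38],
    [9,0,-38,0,0,0,38],
    [9,0,-38,0,0,0,38],
    [9,0,-38,0,0,0,38],
    [9,0,-38,0,0,0,38],
  ],
)

```text
time_s: 35.25
eef_pos: [0.4992, 0.125, 0.1643]
tool_rot: [-1.57, 0.007, -0.001]
contact_force: [1.7, 0.5, -2.9]
width: 0.0433
```

>>> carry_out(
  increments=[
    [9,0,-38,0,0,0.5,38],
    [9,0,-38,0,0,0,38],
    [9,0,-38,0,0,0,38],
    [9,0,-36,0,0,0,38],
    [9,0,-36,0,0,0,38],
    [7,0,-26,0,0,0,38],
    [4,0,-20,0,0,0,38],
    [0,0,-10,0,0,0,38],
    [0,0,0,0,0,0,38],
  ],
)

```text
time_s: 36.0
eef_pos: [0.5531, -0.1374, 0.1648]
tool_rot: [-1.571, 0.017, -0.01]
contact_force: [0.2, -0.2, -3.2]
width: 0.0434
```

>>> carry_out(
  increments=[
    [8,0,-3,0,0,-0.7,38],
    [5,12,-4,0,0,0,38],
    [0,22,-3,0,0,0,38],
    [0,22,-2,0,0,0,38],
    [0,22,0,0,0,0,38],
    [0,12,0,0,0,0,38],
    [0,3,0,0,0,0,38],
    [0,0,0,0,0,0,38],
  ],
)

```text
time_s: 36.67
eef_pos: [0.5689, -0.1406, 0.0703]
tool_rot: [-1.568, -0.001, -0.003]
contact_force: [-1.0, 0.7, -3.4]
width: 0.0429
```

>>> carry_out(
  increments=[
    [0,6,0,0,0,0,38],
    [0,6,0,0,0,0,38],
    [0,4,0,0,0,0,38],
    [0,2,0,0,0,0,38],
    [0,0,0,0,0,0,38],
    [0,0,0,0,0,0,38],
  ],
)

```text
time_s: 37.17
eef_pos: [0.572, -0.14, 0.0548]
tool_rot: [-1.571, -0.008, -0.001]
contact_force: [0.6, 0.3, -3.1]
width: 0.0428
```

>>> carry_out(
  increments=[
    [-1,3,0,0,0,0,38],
    [-1,3,0,0,0,0,38],
    [0,2,0,0,0,0,38],
    [0,0,0,0,0,0,38],
    [0,0,0,0,0,0,38],
  ],
)

```text
time_s: 37.58
eef_pos: [0.5716, -0.1412, 0.0485]
tool_rot: [-1.572, -0.012, -0.001]
contact_force: [-0.2, -0.8, -3.9]
width: 0.0431
```

>>> carry_out(
  increments=[
    [0,2,0,0,0,0,38],
    [0,0,0,0,0,0,46],
    [0,0,0,0,0,0,52],
    [0,0,0,0,0,0,60],
    [0,0,0,0,0,0,60],
    [0,-10,0,0,0,0,60],
    [0,-25,0,0,0,0,60],
    [0,-30,0,0,0,0,60],
    [0,-30,0,0,0,0,60],
    [-20,-10,0,0,0,0,60],
    [-40,0,0,0,5,0,30],
    [-40,0,0,0,5,0,0],
  ],
)

```text
time_s: 38.58
eef_pos: [0.4756, -0.1401, 0.162]
tool_rot: [-1.574, -0.024, -0.178]
contact_force: [0.8, -1.1, 0.1]
width: 0.0368
```

>>> carry_out(
  increments=[
    [-40,0,10,0,1,0,0],
    [-40,0,10,0,0,0,0],
    [-20,0,10,0,0,0,0],
    [0,0,0,0,0,0,0],
    [0,0,0,0,0,0,0],
  ],
)

```text
time_s: 39.0
eef_pos: [0.3741, -0.0893, 0.1615]
tool_rot: [-1.576, -0.026, -0.204]
contact_force: [0.4, -0.2, -0.0]
width: 0.0001
```

```bash
python3 look.py b; python3 drawer.py
python3 - <<'E'
from h import *
c=env.read_camera("top"); W=cloud(c); z=W[...,2]; q=W[...,:2]-np.array([.5683,-.201]); X=q@[.9816,-.191]; Y=q@[.191,.9816]
k=(z>.058)&(z<.072)&(abs(Y)<.05)&(X>-.13)&(X<-.07); print("handle X",np.round(np.percentile(X[k],[2,50,98]),4),k.sum())
E
```

```text
t 39.0 tcp [ 0.3741 -0.0893  0.1615] rpy [-1.576 -0.026 -0.204] F [ 0.4 -0.2 -0. ] w 0.0001
top yellow [6.292e-01 1.211e-01 2.560e-02 3.020e-02 3.460e+02] d mm [255.  210.4]
top yellow [5.147e-01 1.290e-01 2.590e-02 2.990e-02 3.570e+02] d mm [140.6 218.3]
top dark [ 6.288e-01 -1.468e-01  2.060e-02  4.840e-02  5.700e+01] d mm [254.6 -57.5]
top dark [ 6.082e-01 -2.670e-01  2.160e-02  4.870e-02  7.900e+01] d mm [ 234.1 -177.7]
top dark [ 5.713e-01 -1.377e-01  2.010e-02  4.820e-02  5.400e+01] d mm [197.1 -48.4]
top dark [ 5.504e-01 -2.569e-01  2.020e-02  4.910e-02  6.600e+01] d mm [ 176.3 -167.6]
top tray [ 0.574  0.122  0.123  0.238 84.419]
scene yellow [5.147e-01 1.268e-01 2.650e-02 3.020e-02 2.590e+02] d mm [140.5 216.1]
scene yellow [6.288e-01 1.182e-01 2.610e-02 3.040e-02 3.120e+02] d mm [254.6 207.5]
scene tray [ 0.574  0.12   0.126  0.239 84.591]
in drawer unit xy r z [0.0523 0.0625 0.0222 0.0699]
in drawer unit xy r z [ 0.0528 -0.0596  0.0227  0.0699]
in drawer unit xy r z [-0.0099  0.0594  0.0237  0.0701]
in drawer unit xy r z [-0.0054 -0.0615  0.0221  0.0699]
panel mid x -0.0471 880 (start -0.055)
handle X [-0.0946 -0.0892 -0.074 ] 234
```

View pics/top_b.png

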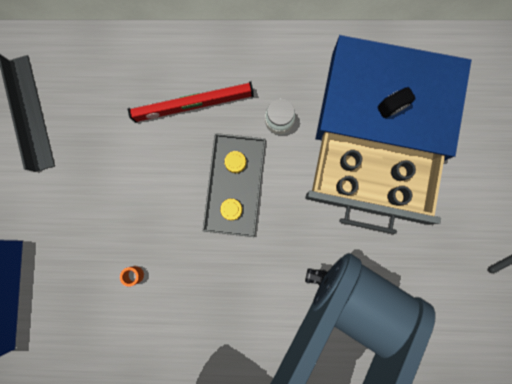

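The top view shows all four sockets upright in the drawer near (350,160), (347,186), (402,171) and (400,196), and both caps in the tray at (235,161) and (231,209). The level, jar and tape are unmoved. Next I close the drawer by pushing its handle bar with the shut fingers.

>>> carry_out(
  increments=[
    [10,5,-14,0.3,-0.7,1.3,0],
    [10,20,-14,0,0,0,0],
    [10,20,-14,0,0,0,0],
    [10,20,-14,0,0,0,0],
    [10,20,-12,0,0,0,0],
    [6,16,-5,0,0,0,0],
    [0,8,0,0,0,0,0],
    [0,0,0,0,0,0,0],
    [0,0,0,0,0,0,0],
  ],
)

```text
time_s: 39.95
eef_pos: [0.4274, -0.1825, 0.0481]
tool_rot: [-1.571, -0.006, -0.19]
contact_force: [0.2, -0.0, 0.3]
width: 0.0001
```

>>> carry_out(
  increments=[
    [6,1,6,0,0,0,0],
    [8,1,2,0,0,0,0],
    [8,0,0,0,0,0,0],
    [5,0,0,0,0,0,0],
    [4,0,0,0,0,0,0],
    [4,0,0,0,0,0,0],
    [5,0,0,0,0,0,0],
    [5,0,0,0,0,0,0],
  ],
)

```text
time_s: 40.62
eef_pos: [0.4783, -0.1816, 0.05]
tool_rot: [-1.573, -0.009, -0.187]
contact_force: [-1.1, 0.2, -0.7]
width: 0.0001
```

>>> carry_out(
  increments=[
    [5,1,0,0,0,0,0],
    [6,1,0,0,0,0,0],
    [6,0,0,0,0,0,0],
    [6,0,0,0,0,0,0],
    [6,0,0,0,0,0,0],
    [6,0,0,0,0,0,0],
    [6,0,0,0,0,0,0],
    [6,0,0,0,0,0,0],
  ],
)

```text
time_s: 41.28
eef_pos: [0.5294, -0.1914, 0.0482]
tool_rot: [-1.573, -0.008, -0.187]
contact_force: [-0.1, -0.6, 0.2]
width: 0.0002
```

```bash
python3 look.py c | head -1; python3 drawer.py
python3 - <<'E'
import cv2;import numpy as np
a=cv2.imread("pics/top_c.png")[100:260,280:480]; b=cv2.imread("pics/scene_c.png")[180:384,50:350]
cv2.imwrite("pics/c.png",np.hstack([cv2.resize(a,(400,300)),cv2.resize(b,(400,300))]))
E
```

```text
t 41.2833 tcp [ 0.5294 -0.1914  0.0482] rpy [-1.573 -0.008 -0.187] F [-0.1 -0.6  0.2] w 0.0002
in drawer unit xy r z [0.0651 0.0601 0.0221 0.0703]
in drawer unit xy r z [0.0102 0.048  0.0387 0.0662]
panel mid x 0.026 408 (start -0.055)
```

View pics/c.png

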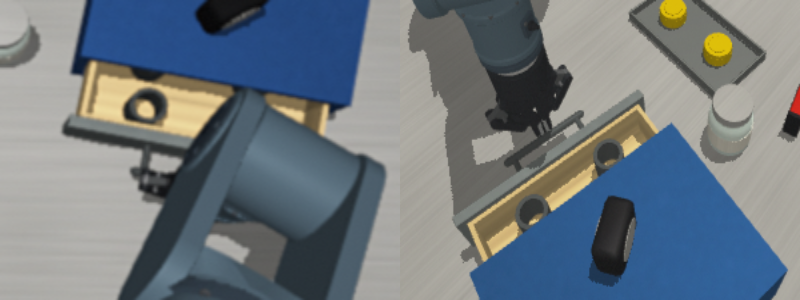

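The drawer is about half shut, the sockets are still upright, and the fingers are on the bar. I'll keep going gently.

>>> carry_out(
  increments=[
    [5,0,0,0,0,0,0],
    [6,0,0,0,0,0,0],
    [6,0,0,0,0,0,0],
    [6,0,0,0,0,0,0],
    [6,0,0,0,0,0,0],
    [5,0,0,0,0,0,0],
    [5,0,0,0,0,0,0],
    [4,0,0,0,0,0,0],
    [4,0,0,0,0,0,0],
  ],
)

```text
time_s: 42.18
eef_pos: [0.5788, -0.2006, 0.048]
tool_rot: [-1.572, -0.007, -0.188]
contact_force: [-1.2, 0.7, 0.4]
width: 0.0002
```

>>> carry_out(
  increments=[
    [3,0,0,0,0,0,0],
    [3,0,0,0,0,0,0],
    [3,0,0,0,0,0,0],
    [3,0,0,0,0,0,0],
    [3,0,0,0,0,0,0],
    [3,0,0,0,0,0,0],
  ],
)

```text
time_s: 42.68
eef_pos: [0.597, -0.204, 0.0479]
tool_rot: [-1.572, -0.003, -0.187]
contact_force: [-16.4, 1.3, 12.3]
width: 0.0003
```

>>> carry_out(
  increments=[
    [1,0,0,0,0,0,0],
    [0,0,0,0,0,0,0],
  ],
)

```text
time_s: 42.85
eef_pos: [0.5965, -0.2039, 0.0478]
tool_rot: [-1.572, 0.002, -0.187]
contact_force: [-0.5, 0.0, 0.3]
width: 0.0001
```

>>> carry_out(
  increments=[
    [-5,0,0,0,0,0,0],
    [-15,0,0,0,0,0,0],
    [-25,0,0,0,0,0,0],
    [-30,0,0,0,0,0,0],
    [-30,0,0,0,0,0,0],
    [-30,-20,20,0,0,0,0],
    [-10,-30,30,0,0,0,0],
    [0,-30,30,0,0,0,0],
    [0,-20,30,0,0,0,0],
    [0,0,30,0,0,0,0],
    [0,0,0,0,0,0,0],
    [0,0,0,0,0,0,0],
  ],
)

```text
time_s: 43.85
eef_pos: [0.4758, -0.0331, 0.1518]
tool_rot: [-1.57, -0.013, -0.191]
contact_force: [-0.3, 0.1, -0.9]
width: 0.0
```

```bash
python3 look.py d
python3 - <<'E'
from h import *
c=env.read_camera("top"); W=cloud(c); z=W[...,2]; q=W[...,:2]-np.array([.5683,-.201]); X=q@[.9816,-.191]; Y=q@[.191,.9816]
for n,lo,hi,xa,xb in (("panel",.08,.093,0.05,.14),("handle",.056,.072,0.02,.085)):
    k=(z>lo)&(z<hi)&(abs(Y)<.05)&(X>xa)&(X<xb); print(n,np.round(np.percentile(X[k],[2,50,98]),4) if k.any() else None,k.sum())
a=cv2.imread("pics/top_d.png")[20:260,190:480]; b=cv2.imread("pics/scene_d.png")[150:384,50:350]
cv2.imwrite("pics/d.png",np.hstack([cv2.resize(a,(400,320)),cv2.resize(b,(400,320))]))
E
```

```text
t 43.85 tcp [ 0.4758 -0.0331  0.1518] rpy [-1.57  -0.013 -0.191] F [-0.3  0.1 -0.9] w 0.0
top yellow [6.288e-01 1.209e-01 2.560e-02 3.040e-02 3.510e+02] d mm [153. 154.]
top yellow [5.153e-01 1.289e-01 2.600e-02 3.020e-02 3.610e+02] d mm [ 39.4 162. ]
top tray [ 0.574  0.122  0.123  0.237 84.437]
scene yellow [5.128e-01 1.260e-01 2.640e-02 3.040e-02 2.570e+02] d mm [ 37.  159.1]
scene yellow [6.290e-01 1.189e-01 2.650e-02 3.040e-02 3.040e+02] d mm [153.2 152. ]
scene tray [ 0.575  0.12   0.125  0.238 84.501]
panel [0.0817 0.0892 0.0975] 352
handle [0.0416 0.0487 0.0827] 319
```

View pics/d.png

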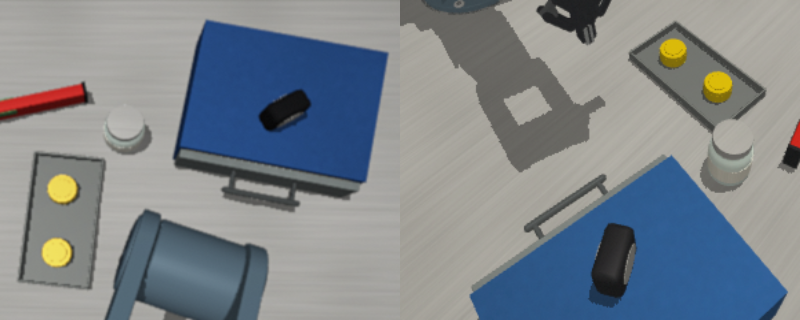

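The panel sits against the unit's front, with the sockets covered and everything else in place. The fingers met the stop at about 16 N, so I'll press once more slowly to rule out a rebound.

>>> carry_out(
  increments=[
    [0,0,-30,0,0,0.6,0],
    [0,0,-36,0,0,0,0],
    [8,10,-36,0,0,0,0],
    [12,20,-30,0,0,0,0],
    [14,22,-10,0,0,0,0],
    [14,22,0,0,0,0,0],
    [14,18,0,0,0,0,0],
    [10,8,0,0,0,0,0],
    [0,0,0,0,0,0,0],
    [0,0,0,0,0,0,0],
  ],
)

```text
time_s: 44.83
eef_pos: [0.5121, -0.2068, 0.0388]
tool_rot: [-1.569, 0.008, -0.211]
contact_force: [0.5, -0.4, -0.6]
width: -0.0003
```

>>> carry_out(
  increments=[
    [12,-5,8,0,-1,0,0],
    [16,-3,5,0,0,0,0],
    [16,0,0,0,0,0,0],
    [12,0,0,0,0,0,0],
    [6,0,0,0,0,0,0],
    [3,0,0,0,0,0,0],
    [2,0,0,0,0,0,0],
    [2,0,0,0,0,0,0],
    [2,0,0,0,0,0,0],
  ],
)

```text
time_s: 45.58
eef_pos: [0.5798, -0.2104, 0.0479]
tool_rot: [-1.568, 0.014, -0.198]
contact_force: [0.7, -0.3, 0.4]
width: -0.0002
```

>>> carry_out(
  increments=[
    [3,0,0,0,0,-0.5,0],
    [3,0,0,0,0,0,0],
    [2,0,0,0,0,0,0],
    [2,0,0,0,0,0,0],
    [2,0,0,0,0,0,0],
    [1.5,0,0,0,0,0,0],
    [1.5,0,0,0,0,0,0],
    [1.5,0,0,0,0,0,0],
  ],
)

```text
time_s: 46.25
eef_pos: [0.5949, -0.2134, 0.0473]
tool_rot: [-1.567, 0.009, -0.198]
contact_force: [-10.8, 1.2, 9.3]
width: 0.0
```

>>> carry_out(
  increments=[
    [1.5,0,0,0,0,0,0],
    [1.5,0,0,0,0,0,0],
    [1.5,0,0,0,0,0,0],
  ],
)

```text
time_s: 46.5
eef_pos: [0.5946, -0.2133, 0.047]
tool_rot: [-1.566, 0.022, -0.197]
contact_force: [-6.8, 1.4, 5.4]
width: 0.0
```

>>> carry_out(
  increments=[
    [-3,0,0,0,0,0,0],
    [-10,0,0,0,0,0,0],
    [-20,0,0,0,0,0,0],
    [-30,0,0,0,0,0,0],
    [-30,0,0,0,0,0,0],
    [-30,-20,20,0,0,0,0],
    [-10,-30,30,0,0,0,0],
    [0,-30,30,0,0,0,0],
    [0,-20,30,0,0,0,0],
    [0,0,0,0,0,0,0],
    [0,0,0,0,0,0,0],
  ],
)

```text
time_s: 47.42
eef_pos: [0.4815, -0.0752, 0.152]
tool_rot: [-1.565, 0.019, -0.201]
contact_force: [-0.5, -1.1, -1.1]
width: 0.0001
```

```bash
python3 look.py
python3 - <<'E'
from h import *
c=env.read_camera("top"); W=cloud(c); z=W[...,2]; q=W[...,:2]-np.array([.5683,-.201]); X=q@[.9816,-.191]; Y=q@[.191,.9816]
k=(z>.08)&(z<.093)&(abs(Y)<.05)&(X>.05)&(X<.14); print("panel",np.round(np.percentile(X[k],[2,50,98]),4))
env.finish_job()
E
```

```text
t 47.4167 tcp [ 0.4815 -0.0752  0.152 ] rpy [-1.565  0.019 -0.201] F [-0.5 -1.1 -1.1] w 0.0001
top yellow [6.288e-01 1.210e-01 2.550e-02 3.010e-02 3.500e+02] d mm [147.3 196.2]
top yellow [5.149e-01 1.291e-01 2.590e-02 3.030e-02 3.610e+02] d mm [ 33.4 204.3]
top tray [ 0.574  0.122  0.122  0.237 84.479]
scene yellow [5.135e-01 1.260e-01 2.690e-02 3.030e-02 2.630e+02] d mm [ 32.  201.2]
scene yellow [6.286e-01 1.190e-01 2.630e-02 3.040e-02 3.090e+02] d mm [147.1 194.2]
scene tray [ 0.574  0.12   0.125  0.24  84.374]
panel [0.0817 0.0893 0.0975]
the job is handed in; nothing more can be done
```

The job is done and handed in at about 47 s. Both plastic caps are in the grey tray, all four sockets are in the drawer, and the drawer is shut. Only two sockets wore caps at the start; I left the orange look-alike alone.

- **Caps:** both lie open side down on the tray floor, with their tops at 30 mm (4 mm floor plus 26 mm cap).
- **Sockets:** just before closing, all four stood upright in the drawer, with their tops at about 70 mm against an expected 71 mm. At about half shut, the three in view were still standing. Nothing was seen of them after the drawer shut.
- **Drawer:** I pushed it in by its handle bar, then pressed once more slowly. Both times it stopped at the same point, at about 16 N and 11 N. The back of the front panel meets the unit's front edge within about 1 mm, so I judged it fully shut; the joint itself cannot be read.
- **Surroundings:** the level, jar and tape looked unmoved in the last picture; I did not re-measure them.

Two things did not go exactly as planned:

- **Tray:** it was knocked about 18 mm sideways mid-run, but both caps stayed inside it, so nothing needed mending.
- **Drawer creep:** it crept shut by about 8 mm in total while I was placing the sockets, which caused no trouble.

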